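# Park the hot-air nozzles on their rack in order of size

## Robot

A 6-joint arm with a two-finger parallel gripper is mounted at the origin on the work surface. World frame = base frame: x ahead of the robot, y to its left, z up, the work surface at z = 0. Lengths are in m, angles in rad, forces in N, time in s.
With the tool pointing down it reaches from about 0.25 to 0.775 m from the base axis. Payload 4 kg.
Tool frame: the origin (TCP) lies at the very end of the fingers, on their centre line; the grasp point (between the pads) lies 19 mm behind it (tcp_to_grasp is the distance from the TCP to the grasp point, in m); z points along the fingers, y is the line along which they close (so a half turn about z gives the same grasp; the last joint's range is limited). The gripper opens to 94 mm and grips with 3 to 60 N. Pads are 16 mm wide; open, the fingers measure 119 mm over their backs; the gripper's body (75 mm by 177 mm) begins 78 mm behind the grasp point.
Start: joints at [1.029, 0.087, 1.371, -0, 1.684, -0.103], TCP at [0.234, 0.498, 0.206] pointing down, gripper open.
Joint ranges: [-3.1, 3.1], [-0.76, 2.03], [0.27, 2.55], [-1.08, 4.22], [0.17, 2.65], [-2.57, 2.57]. Speed limits (rad/s): [2.79, 2.79, 3.14, 3.14, 3.14, 3.14].

## Interface

Orientations are given as [roll, pitch, yaw] about the fixed x, y, z axes, in that order (R = Rz(yaw) Ry(pitch) Rx(roll)).
In Python, from bench import * gives the robot as it stands.
- The arm moves only by the shell command python3 -m creep 'ROWS'. ROWS is rows parted by semicolons, their numbers by spaces, 1 to 20 of them, each of 5 numbers: the finger opening in m, then dx, dy, dz in m, then a turn about the tool's z in rad; each row shifts and turns the commanded pose from where the row before left it, along the tool's axes as they then stand; what a row does not reach is not made up. A row lasts 1/12 s, in which the tool goes at most 0.0417 m and 0.125 rad, less where a joint would pass 70% of its speed; a pose out of reach is approached as far as the arm can. The fingers move at their own pace and stop on an object; the grip force is fixed at half the most. Time passes only in rows, so rows that do not move let the fingers close. It prints the time, the measured TCP pose, the force, the opening and the grip force at its end.
- get_obs(): the state, without advancing time (a new reading comes with each control period).
- snapshot(name): name is "scene" or "top" or "wrist"; returns a dict with "color" (420x560x3 uint8, blue, green, red), "fx", "fy", "cx", "cy" (pixels), "k1" (the pictures are not rectified: a ray, as slopes to the right and down, at radius r is drawn at 1 + k1 r^2 times it, then the intrinsics apply), "extrinsics" (4x4, takes a point from world to camera coordinates). Camera axes: x right, y down, z forward; pixel columns grow to the right and rows downward; lengths in m; the calibration is good to about 2 mm. A picture is of the moment at which its call begins. There is no depth.
- close_job(): hands the job in; it is judged then, once.
The state is a dict: "time": time; "joint_positions": joint angles; "qvel": joint speeds; "joint_torque": joint torques, N m; "tool_pos": TCP position; "ee_rot": TCP orientation; "wrist_force": force on the tool from outside, world axes, zero at the start; "wrist_torque": the same for the moment, N m; "width": finger opening in m; "finger_force": force on a finger pad.
Only numpy, scipy, OpenCV 4.12 (cv2) and the standard library are available. Lean on these libraries where they do the work, as an engineer would, in place of code of your own. Each camera call takes 0.05 s, during which the arm holds its last target. There are 200 camera calls.

## Task

Put the four hot-air nozzles away on the posts of the nozzle rack, one over each post and standing flat on the rack, in order of size: the smallest next to the hot-air handpiece in its rest, the largest at the far end of the row. Lower each nozzle onto its post rather than dropping it, and do not shift the circuit board that lies among them.

Things in the scene. Friction and masses are not known exactly. Their poses are not given: they have to be found in the camera images.
- nozzle27: smallest of 4 loose steel hot-air nozzles, 50 mm tall: square skirt 27 mm wide (the four: 27, 35, 43, 51), 20 high, open below; on its flat roof a round collar, outside 25, from 20 to 50 mm up: grip it, closing along x. 20 mm bore right through. Clamp lug 3 mm proud of the collar at +y, 37 to 45 mm up. Origin: centre of underside, z up, x and y square to the skirt. About 60 g.
- nozzle35: second smallest of 4 loose steel hot-air nozzles, 50 mm tall: square skirt 35 mm wide (the four: 27, 35, 43, 51), 20 high, open below; on its flat roof a round collar, outside 25, from 20 to 50 mm up: grip it, closing along x. 20 mm bore right through. Clamp lug 3 mm proud of the collar at +y, 37 to 45 mm up. Origin: centre of underside, z up, x and y square to the skirt. About 73 g.
- nozzle43: second largest of 4 loose steel hot-air nozzles, 50 mm tall: square skirt 43 mm wide (the four: 27, 35, 43, 51), 20 high, open below; on its flat roof a round collar, outside 25, from 20 to 50 mm up: grip it, closing along x. 20 mm bore right through. Clamp lug 3 mm proud of the collar at +y, 37 to 45 mm up. Origin: centre of underside, z up, x and y square to the skirt. About 86 g.
- nozzle51: largest of 4 loose steel hot-air nozzles, 50 mm tall: square skirt 51 mm wide (the four: 27, 35, 43, 51), 20 high, open below; on its flat roof a round collar, outside 25, from 20 to 50 mm up: grip it, closing along x. 20 mm bore right through. Clamp lug 3 mm proud of the collar at +y, 37 to 45 mm up. Origin: centre of underside, z up, x and y square to the skirt. About 98 g.
- post_a: one of 4 identical fixed brass posts of the nozzle rack: 8 mm diameter, 41 tall, top 5 mm tapered to 3. In one row, 78 mm apart, on a white plate 312 x 60 x 5 mm on the bench mat. Which letter stands where in the row changes. Origin: centre of its foot, on the plate's upper face; z up, x across the row (whose heading is y).
- post_b: one of 4 identical fixed brass posts of the nozzle rack: 8 mm diameter, 41 tall, top 5 mm tapered to 3. In one row, 78 mm apart, on a white plate 312 x 60 x 5 mm on the bench mat. Which letter stands where in the row changes. Origin: centre of its foot, on the plate's upper face; z up, x across the row (whose heading is y).
- post_c: one of 4 identical fixed brass posts of the nozzle rack: 8 mm diameter, 41 tall, top 5 mm tapered to 3. In one row, 78 mm apart, on a white plate 312 x 60 x 5 mm on the bench mat. Which letter stands where in the row changes. Origin: centre of its foot, on the plate's upper face; z up, x across the row (whose heading is y).
- post_d: one of 4 identical fixed brass posts of the nozzle rack: 8 mm diameter, 41 tall, top 5 mm tapered to 3. In one row, 78 mm apart, on a white plate 312 x 60 x 5 mm on the bench mat. Which letter stands where in the row changes. Origin: centre of its foot, on the plate's upper face; z up, x across the row (whose heading is y).
- rest: fixed rest with the hot-air handpiece in it (black handle, steel barrel, 200 mm long, 65 high), beyond one end of the row of posts; which end changes (at the other a solder reel, 46 mm tall). Origin: on the mat, in line with the row, 108 mm from the nearest post. The handpiece lies across the row, along x of the rest, from -58 (handle) to +142 mm (barrel).
- board: the small green circuit board under repair, loose, 72 x 26 mm, 3 mm thick, parts on it up to 6 mm high, lying on the mat among the nozzles, its long side along its x. Origin: centre of its underside. 30 g. Leave it where it lies. Other small things lie about; the tallest on the mat is a white bottle, 105 mm, by its right edge.
Things that resemble listed ones, but are neither listed nor needed, are in the scene too. Leave any yellow look-alike of the nozzle27 alone. Leave any blue look-alike of the nozzle35 alone.

How it is judged:
At the end, for the whole second after the job is handed in: Each nozzle stands over a post (its axis within 10 mm of the post's), flat on the rack's plate (underside within 4 mm of it, tilt under 0.08 rad), released and at rest; counted from the handpiece's rest the skirts are 27, 35, 43 and 51 mm wide, one on each post (((horizontal distance between nozzle27 and post_a below 0.01 m and z of nozzle27 in the frame of post_a below 0.004 m) or (horizontal distance between nozzle27 and post_b below 0.01 m and z of nozzle27 in the frame of post_b below 0.004 m) or (horizontal distance between nozzle27 and post_c below 0.01 m and z of nozzle27 in the frame of post_c below 0.004 m) or (horizontal distance between nozzle27 and post_d below 0.01 m and z of nozzle27 in the frame of post_d below 0.004 m)) and horizontal distance between nozzle27 and rest between 0.078 and 0.138 m and angle between each of nozzle27, nozzle35, nozzle43, nozzle51's own z axis and vertical below 0.08 rad and linear speed of each of nozzle27, nozzle35, nozzle43, nozzle51 below 0.02 m/s and angular speed of each of nozzle27, nozzle35, nozzle43, nozzle51 below 0.2 rad/s and contact force between each of nozzle27, nozzle35, nozzle43, nozzle51 and the fingers below 0.05 N and ((horizontal distance between nozzle35 and post_a below 0.01 m and z of nozzle35 in the frame of post_a below 0.004 m) or (horizontal distance between nozzle35 and post_b below 0.01 m and z of nozzle35 in the frame of post_b below 0.004 m) or (horizontal distance between nozzle35 and post_c below 0.01 m and z of nozzle35 in the frame of post_c below 0.004 m) or (horizontal distance between nozzle35 and post_d below 0.01 m and z of nozzle35 in the frame of post_d below 0.004 m)) and horizontal distance between nozzle35 and rest between 0.156 and 0.216 m and ((horizontal distance between nozzle43 and post_a below 0.01 m and z of nozzle43 in the frame of post_a below 0.004 m) or (horizontal distance between nozzle43 and post_b below 0.01 m and z of nozzle43 in the frame of post_b below 0.004 m) or (horizontal distance between nozzle43 and post_c below 0.01 m and z of nozzle43 in the frame of post_c below 0.004 m) or (horizontal distance between nozzle43 and post_d below 0.01 m and z of nozzle43 in the frame of post_d below 0.004 m)) and horizontal distance between nozzle43 and rest between 0.234 and 0.294 m and ((horizontal distance between nozzle51 and post_a below 0.01 m and z of nozzle51 in the frame of post_a below 0.004 m) or (horizontal distance between nozzle51 and post_b below 0.01 m and z of nozzle51 in the frame of post_b below 0.004 m) or (horizontal distance between nozzle51 and post_c below 0.01 m and z of nozzle51 in the frame of post_c below 0.004 m) or (horizontal distance between nozzle51 and post_d below 0.01 m and z of nozzle51 in the frame of post_d below 0.004 m)) and horizontal distance between nozzle51 and rest between 0.312 and 0.372 m); the robot touches nothing.
It fails at once if a nozzle was dropped (moving faster than 0.6 m/s, a fall of about 20 mm, with no finger touching it) ((linear speed of nozzle27 above 0.6 m/s and contact force between nozzle27 and the fingers below 0.01 N) or (linear speed of nozzle35 above 0.6 m/s and contact force between nozzle35 and the fingers below 0.01 N) or (linear speed of nozzle43 above 0.6 m/s and contact force between nozzle43 and the fingers below 0.01 N) or (linear speed of nozzle51 above 0.6 m/s and contact force between nozzle51 and the fingers below 0.01 N)).
It fails at once if the circuit board was shifted by more than 15 mm (distance of board from where it was at the start of the episode above 0.015 m).
It also fails if it takes over 93 s, if anything falls off the work surface, if the arm or the gripper's body presses on something with over 40 N, if the wrist force passes 120 N, or if a joint passes its speed limit or range.

## Working session

There is one attempt and no reset: what is moved stays moved. The work goes in short steps, Python scripts to look and compute and a shell command to move; the robot and the scene stay as the last step left them, time stands still between calls to the robot, and variables do not carry over. Pictures are saved under pics/ and viewed, at most 14 in all, crops included, and the job is handed in when it is done.

```bash
ls; mkdir -p pics
python3 - <<'E'
from bench import *
import cv2
o=get_obs();print(o['time'],o['tool_pos'],o['ee_rot'],o['width'])
for n in("scene","top"):
    s=snapshot(n);cv2.imwrite(f"pics/{n}0.png",s["color"]);print(n,s["fx"],s["fy"],s["cx"],s["cy"],s["k1"],s["extrinsics"])
E
```

```text
pics
0.0 [0.23340352 0.49743357 0.20432509] [-3.13945453e+00 -2.00537495e-04  2.70280627e+00] 0.09396210489288763
scene 432.89521471425047 432.89521471425047 285.52080545342943 205.54854270129175 -0.07574712850906232 [[ 0.45246824  0.89174019 -0.00848091 -0.28109326]
 [ 0.66510221 -0.34377699 -0.6629151  -0.32902882]
 [-0.59406358  0.29430736 -0.74864654  1.25271503]
 [ 0.          0.          0.          1.        ]]
top 411.9277810406115 411.9277810406115 278.7290808804086 209.5036997218325 0.008005797812406557 [[-1.63804092e-03 -9.99998595e-01  3.57250907e-04  3.21281741e-02]
 [-9.95361987e-01  1.59608296e-03 -9.61871494e-02  5.58975237e-01]
 [ 9.61864441e-02 -5.13152459e-04 -9.95363202e-01  8.95515449e-01]
 [ 0.00000000e+00  0.00000000e+00  0.00000000e+00  1.00000000e+00]]
```

View pics/top0.png

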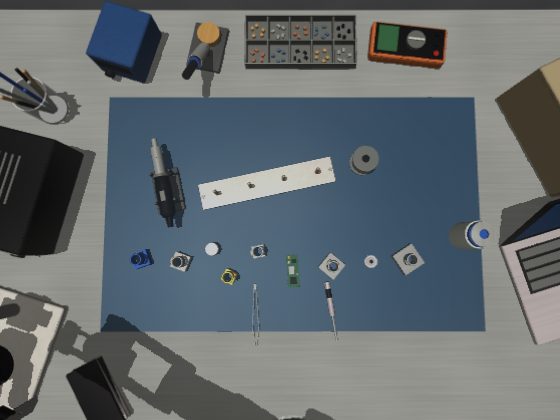

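View pics/scene0.png

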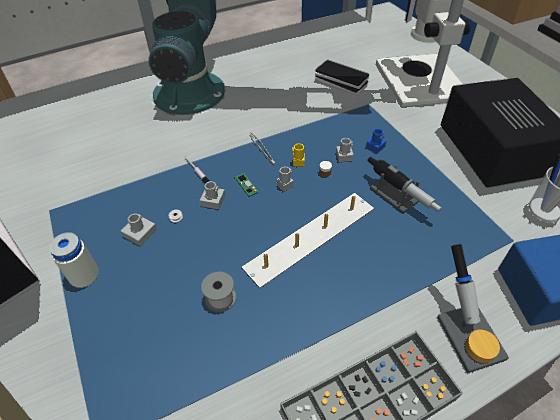

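The top view shows the steel nozzles at about (258,252)=27, (180,262)=35, (332,266)=43 and (408,260)=51. The posts run from (218,192) to (318,171), the handpiece is at the left (165,185), and the board is at (293,270). The scene view agrees. Next I'll zoom in to get exact centres.

```bash
cat > h.py <<'E'
from bench import *
import cv2,numpy as np
from scipy.spatial.transform import Rotation as Rn
def ray(s,uv):
    K=np.array([[s["fx"],0,s["cx"]],[0,s["fy"],s["cy"]],[0,0,1]]);
    p=cv2.undistortPoints(np.array([[uv]],float),K,np.array([s["k1"],0,0,0,0]))[0,0]
    E=s["extrinsics"];R=E[:3,:3];return -R.T@E[:3,3],R.T@np.array([*p,1])
def onz(s,uv,z):
    c,d=ray(s,uv);return c+d*(z-c[2])/d[2]
def proj(s,P):
    E=s["extrinsics"];q=E[:3,:3]@np.asarray(P,float)+E[:3,3]
    K=np.array([[s["fx"],0,s["cx"]],[0,s["fy"],s["cy"]],[0,0,1]])
    return cv2.projectPoints(q.reshape(1,1,3),np.zeros(3),np.zeros(3),K,np.array([s["k1"],0,0,0]))[0].ravel()
E
python3 - <<'E'
from h import *
s=snapshot("top");c=s["color"]
a=cv2.resize(c[225:300,120:320],None,fx=4,fy=4,interpolation=cv2.INTER_CUBIC)
b=cv2.resize(c[225:300,300:500],None,fx=4,fy=4,interpolation=cv2.INTER_CUBIC)
cv2.imwrite("pics/crop.png",np.vstack([a,b]))
# skirt orientation/centre from bright grey blobs
hsv=cv2.cvtColor(c,cv2.COLOR_BGR2HSV)
m=((hsv[...,1]<70)&(hsv[...,2]>80)).astype(np.uint8)*255
for n,(u,v) in dict(n27=(258,252),n35=(180,262),n43=(332,266),n51=(408,260)).items():
    k=np.zeros_like(m);k[v-22:v+22,u-22:u+22]=m[v-22:v+22,u-22:u+22]
    cs=max(cv2.findContours(k,0,2)[0],key=cv2.contourArea)
    p=np.array([onz(s,q,.02)[:2] for q in cs[:,0].astype(float)],np.float32)*1000
    print(n,cv2.minAreaRect(p))
w=snapshot("wrist");cv2.imwrite("pics/w0.png",w["color"])
print(w["fx"],w["cx"],w["cy"],w["k1"],w["extrinsics"])
E
```

```text
n27 ((466.3516845703125, 79.4994125366211), (28.523773193359375, 33.68671798706055), 9.339066505432129)
n35 ((445.0358581542969, 253.28115844726562), (41.20160675048828, 37.190834045410156), 69.03170013427734)
n43 ((433.8628845214844, -85.68926239013672), (46.530921936035156, 44.82817077636719), 49.965736389160156)
n51 ((448.544677734375, -257.2869567871094), (52.780029296875, 52.49695587158203), 32.858116149902344)
321.98716516105964 284.7132687370302 207.7157602814809 -0.07679096097987484 [[ 0.42536415  0.90502129 -0.00134549 -0.55011201]
 [ 0.87172753 -0.40931548  0.26935468 -0.0263621 ]
 [ 0.24322099 -0.11574673 -0.96304011  0.39124098]
 [ 0.          0.          0.          1.        ]]
```

View pics/crop.png

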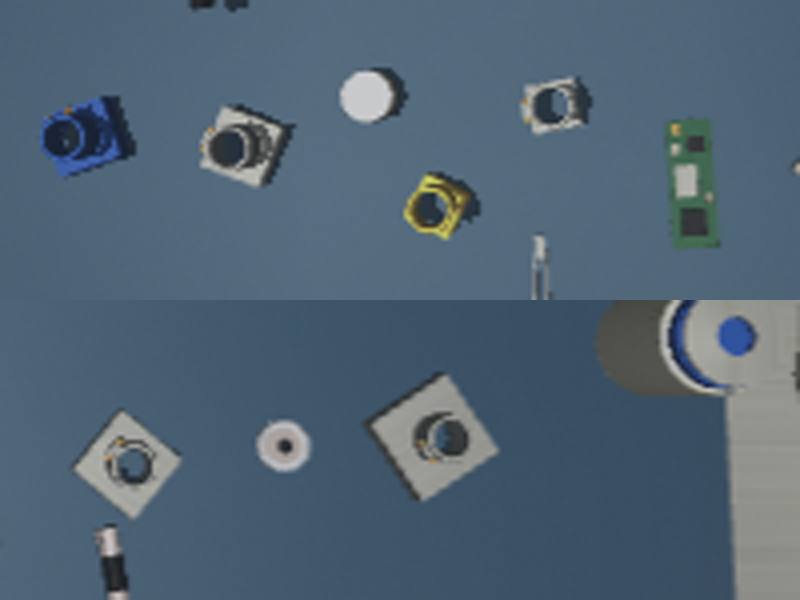

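View pics/w0.png

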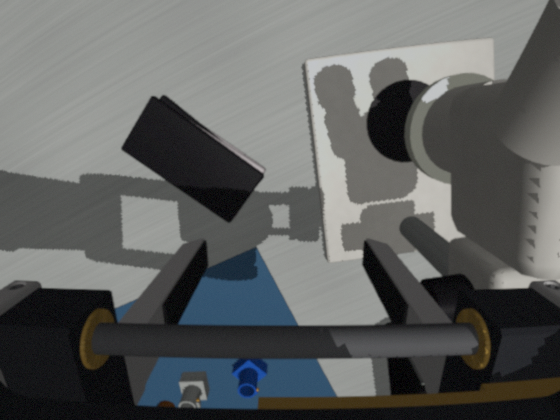

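The crop shows bore centres at n27 (554,104), n35 (232,148), n43 (131,463) and n51 (446,436). The brass lug spots sit left on n27, upper left on n35, and lower left on n51. n43 is ambiguous. The wrist camera looks ahead between the fingers. Now the posts, plus triangulation with the scene view.

Run:
```python
from h import *
s=snapshot("top");c=s["color"];g=snapshot("scene");C=g["color"]
print("rect plate")
hsv=cv2.cvtColor(c,cv2.COLOR_BGR2HSV);m=((hsv[...,1]<60)&(hsv[...,2]>130)).astype(np.uint8)*255
k=np.zeros_like(m);k[150:215,192:342]=m[150:215,192:342]
k=cv2.morphologyEx(k,cv2.MORPH_CLOSE,np.ones((7,7)))
cs=max(cv2.findContours(k,0,2)[0],key=cv2.contourArea)
p=np.array([onz(s,q,.006)[:2] for q in cs[:,0].astype(float)],np.float32)*1000
r=cv2.minAreaRect(p);print(r)
B=cv2.boxPoints(r);ctr=B.mean(0);e=[B[i]-B[i-1] for i in range(2)];L=max(e,key=np.linalg.norm);L=L/np.linalg.norm(L);L*=np.sign(L[1])
print("heading",np.degrees(np.arctan2(L[1],L[0])))
for i in(117,39,-39,-117): print("post",ctr+i*L,"scene foot px",proj(g,[*(ctr+i*L)/1000,.006]),"tip top px",proj(s,[*(ctr+i*L)/1000,.047]))
# brass
for n,S in(("top",s),("scene",g)):
    h=cv2.cvtColor(S["color"],cv2.COLOR_BGR2HSV);b=((h[...,0]>8)&(h[...,0]<28)&(h[...,1]>90)).astype(np.uint8)
    N,l,st,ce=cv2.connectedComponentsWithStats(b)
    for i in range(1,N):
        if st[i,4]>=3 and ((n=="top" and 200<ce[i,0]<335 and 160<ce[i,1]<205)or(n=="scene" and 240<ce[i,0]<370 and 185<ce[i,1]<290)): print(n,st[i],ce[i])
for n,(x,y) in dict(n27=(554,104),n35=(232,148),n43=(131,163)).items():
    o=120 if n!="n43" else 300
    uv=((x+.5)/4-.5+o,(y+.5)/4-.5+225);P=onz(s,uv,.05);print(n,P,"scene",proj(g,P))
P=onz(s,((446.5)/4-.5+300,(136.5)/4-.5+225),.05);print("n51",P,proj(g,P))
q=lambda x,y,w,h:cv2.resize(C[y:y+h,x:x+w],(400,300),interpolation=cv2.INTER_CUBIC)
cv2.imwrite("pics/sc.png",np.vstack([np.hstack([q(270,160,32,24+8-8),q(325,132,40,30)]),np.hstack([q(192,177,40,30),q(112,207,48,36)])]))
```

```text
rect plate
((623.8272705078125, 59.04810333251953), (59.525184631347656, 313.1471862792969), 12.168488502502441)
heading 102.16849
post [599.16516 173.41934] scene foot px [351.76218927 208.24309546] tip top px [214.05608674 190.56629376]
post [615.60657   97.171844] scene foot px [325.42299827 225.9764567 ] tip top px [248.76558912 183.12180357]
post [632.048     20.924358] scene foot px [297.08586953 245.01178175] tip top px [283.34234779 175.70190592]
post [648.4894   -55.323135] scene foot px [266.6047     265.43754722] tip top px [317.79930186 168.30386735]
top [316 169   3   3   4] [317. 170.]
scene [254 190   3   2   6] [255.  190.5]
scene [350 196   5  14  43] [352.11627907 202.37209302]
scene [324 214   4  14  48] [325.45833333 220.29166667]
scene [295 233   4  14  49] [296.55102041 239.79591837]
scene [264 254   4  14  47] [265.61702128 260.0212766 ]
n27 [0.46755096 0.07592648 0.05      ] scene [284.50267052 170.7007712 ]
n35 [0.44428934 0.24932449 0.05      ] scene [345.2547319  141.37313217]
n43 [ 0.43568464 -0.08414111  0.05      ] scene [211.627585   185.39726834]
n51 [ 0.44991729 -0.25410219  0.05      ] [135.94746384 217.54285825]
```

View pics/sc.png

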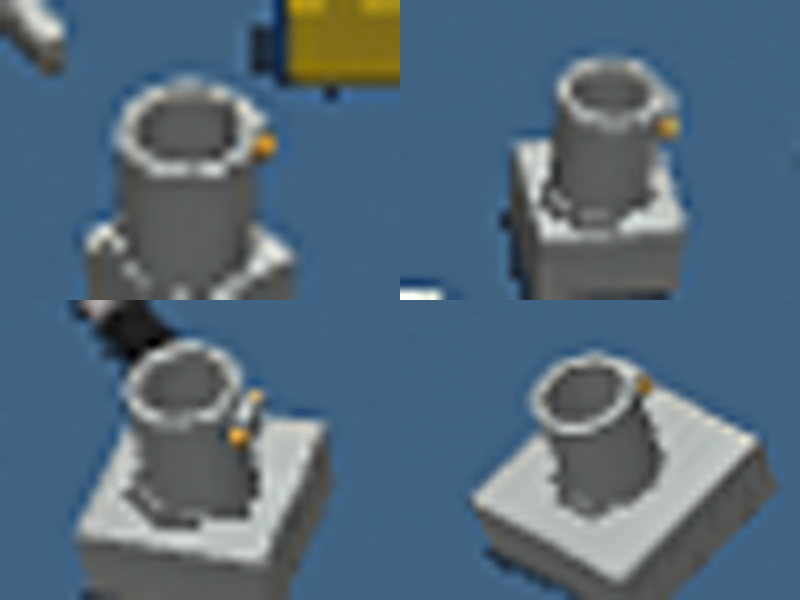

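The scene close-ups confirm the bore centres within about 1 px (2 mm). n43's lug is on its +x+y face, roughly 50°. That gives closing angles of 9° for n27, −20° for n35, −40° for n43 and 33° for n51. Next I work out the moves.

```bash
cat > d.py <<'E'
# usage: d.py x y z [yawdeg]: turn needed first, then shift in tool axes
from h import *
import sys
a=[float(v) for v in sys.argv[1:]];o=get_obs();R=Rn.from_euler('xyz',o['ee_rot'])
t=0
if len(a)>3:
    t=(-(np.radians(a[3])-o['ee_rot'][2])+np.pi)%(2*np.pi)-np.pi
    R=R*Rn.from_euler('z',t)
print("turn",round(t,3),"then",R.inv().apply(np.array(a[:3])-o['tool_pos']).round(4),"at",o['tool_pos'].round(4),np.degrees(o['ee_rot']).round(1),round(o['time'],2))
E
python3 d.py .467 .0765 .12 99
python3 d.py .599 .173 .12 99
```

```text
turn 0.975 then [-0.4525  0.1647  0.0853] at [0.2336 0.4978 0.2051] [-180.    -0.   154.9] 0.3
turn 0.975 then [-0.3779  0.3101  0.0852] at [0.2336 0.4978 0.2051] [-180.    -0.   154.9] 0.3
```

```bash
python3 -m creep '0.094 0 0 0 0.122;0.094 0 0 0 0.122;0.094 0 0 0 0.122;0.094 0 0 0 0.122;0.094 0 0 0 0.122;0.094 0 0 0 0.122;0.094 0 0 0 0.122;0.094 0 0 0 0.121'; python3 -m creep '0.07 -0.028 0.0103 0;0.07 -0.0283 0.0103 0 0' ; python3 d.py .467 .0765 .12 99
```

```text
time: 0.97
tool_pos: [0.2336, 0.4979, 0.2054]
ee_rot: [-3.141, 0.0, 1.722]
wrist_force: [0.7, 0.9, -0.5]
width: 0.0942
finger_force: 0.0
turn -0.006 then [-0.4527  0.1646  0.0854] at [0.2336 0.4979 0.2054] [-180.     0.    98.7] 0.97Traceback (most recent call last):
ValueError: setting an array element with a sequence. The requested array has an inhomogeneous shape after 1 dimensions. The detected shape was (2,) + inhomogeneous part.
```

```bash
python3 -m creep '0.07 -0.035 0.0127 0.0065 0;0.07 -0.035 0.0127 0.0065 0;0.07 -0.035 0.0127 0.0065 0;0.07 -0.035 0.0127 0.0065 0;0.07 -0.035 0.0127 0.0065 0;0.07 -0.035 0.0127 0.0065 0;0.07 -0.035 0.0127 0.0065 0;0.07 -0.035 0.0127 0.0065 0;0.07 -0.035 0.0127 0.0065 0;0.07 -0.035 0.0127 0.0065 0;0.07 -0.035 0.0127 0.0065 0;0.07 -0.035 0.0127 0.0065 0;0.07 -0.0327 0.0122 0.0074 0;0.07 0 0 0 0;0.07 0 0 0 0';python3 d.py .467 .0765 .028
python3 - <<'E'
from h import *
w=snapshot("wrist");cv2.imwrite("pics/w1.png",w["color"])
for P in([.467,.0765,.05],[.467,.0765,.02]):print(proj(w,P))
E
```

```text
time: 2.22
tool_pos: [0.4671, 0.0751, 0.1194]
ee_rot: [-3.14, -0.001, 1.724]
wrist_force: [-1.4, 0.1, -0.1]
width: 0.07
finger_force: 0.0
turn 0 then [0.0013 0.0003 0.0914] at [0.4671 0.0751 0.1194] [-179.9   -0.    98.8] 2.22
[285.75834525 218.62094219]
[285.67475749 208.55780426]
```

View pics/w1.png

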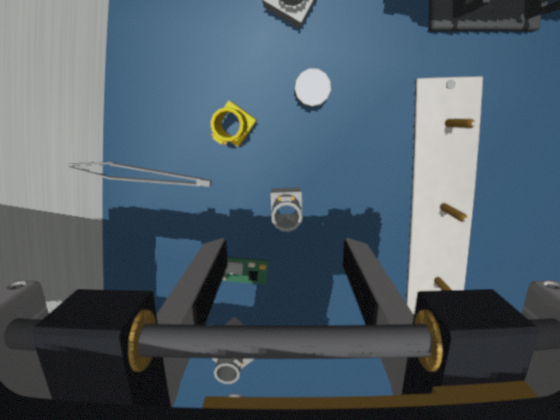

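The wrist view shows nozzle27's collar rim centred near (286,214), against a prediction of (286,219). It is well between the fingers, perhaps 2 mm further along +y. I'm lowering and gripping.

```bash
python3 -m creep '0.07 0.0024 0.0003 0.018 0;0.07 0 0 0.02 0;0.07 0 0 0.02 0;0.07 0 0 0.02 0;0.07 0 0 0.013 0;0.06 0 0 0 0;0 0 0 0 0;0 0 0 0 0;0 0 0 0 0;0 0 0 0 0;0 0 0 0 0;0 0 0 0 0;0 0 0 0 0'
python3 -m creep '0 0 0 -0.01 0;0 0 0 -0.02 0;0 0 0 -0.025 0;0 0 0 -0.025 0;0 0 0 0 0;0 0 0 0 0'; python3 d.py .599 .1733 .108
```

```text
time: 3.35
tool_pos: [0.4673, 0.0789, 0.0296]
ee_rot: [3.141, -0.0, 1.728]
wrist_force: [-0.4, -0.4, 2.9]
width: 0.0235
finger_force: 30.0
time: 3.85
tool_pos: [0.4683, 0.0789, 0.1111]
ee_rot: [3.137, 0.0, 1.728]
wrist_force: [-0.1, -0.3, -1.1]
width: 0.0234
finger_force: 30.0
turn 0 then [0.0728 0.1439 0.0037] at [0.4683 0.0789 0.1111] [179.8   0.   99. ] 3.85
```

```bash
python3 -m creep '0 0.0146 0.0288 0 0;0 0.0146 0.0288 0 0;0 0.0146 0.0288 0 0;0 0.0146 0.0288 0 0;0 0.0144 0.0287 0 0;0 0 0 0 0;0 0 0 0 0;0 0 0 0 0'; python3 d.py .599 .1733 .035
python3 - <<'E'
from h import *
w=snapshot("wrist");g=snapshot("scene")
o=get_obs();p=o['tool_pos']
for q in([0,0,.025],[0,0,-.025]):
    print("scene",proj(g,p+q),"wrist",proj(w,p+q))
print("tip",proj(g,[.599,.1733,.047]),proj(w,[.599,.1733,.047]))
a=cv2.resize(g["color"][135:235,310:410],(600,600),interpolation=cv2.INTER_CUBIC)
cv2.imwrite("pics/s2.png",np.hstack([a[:, :360],cv2.resize(w["color"][100:400,175:395],(440,600))]))
E
```

```text
time: 4.52
tool_pos: [0.5963, 0.1729, 0.1071]
ee_rot: [-3.137, 0.0, 1.728]
wrist_force: [-0.2, 0.5, -1.1]
width: 0.0236
finger_force: 30.0
turn 0 then [-0.     0.003  0.072] at [0.5963 0.1729 0.1071] [-179.8    0.    99. ] 4.52
scene [357.50846939 164.81023244] wrist [286.16072657 276.84253797]
scene [354.71880133 182.65545949] wrist [286.0705312  241.54893896]
tip [353.72499081 195.43395376] [289.26896695 223.83658437]
```

View pics/s2.png

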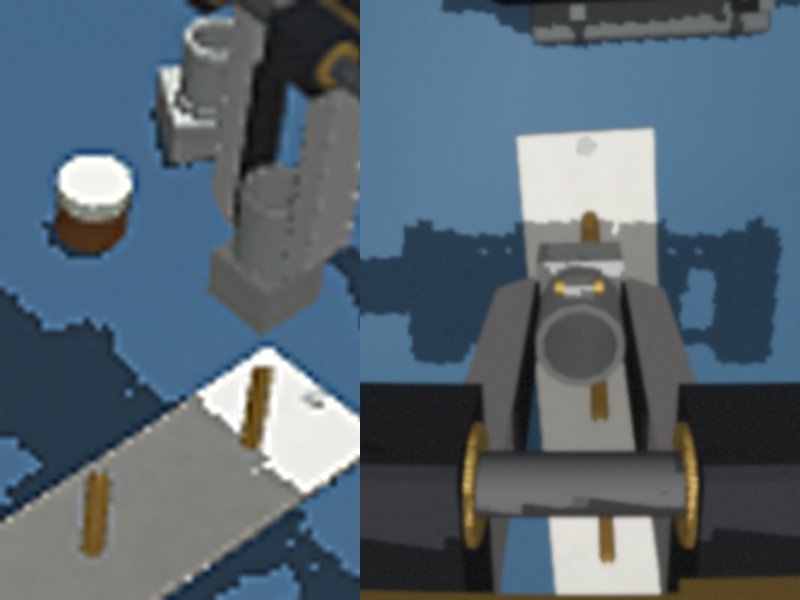

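The scene view shows the post tip at px (354,197) as predicted. The wrist view shows the held nozzle on the tool axis within about 1 mm, with the post foot at x=290. I'm lowering.

```bash
python3 -m creep '0 0 0.003 0 0;0 0 0 0.02 0;0 0 0 0.012 0;0 0 0 0.008 0;0 0 0 0 0;0 0 0 0 0'; python3 -m creep '0 0 0 0.008 0;0 0 0 0.008 0;0 0 0 0.006 0;0 0 0 0.005 0;0 0 0 0.003 0;0 0 0 0 0;0 0 0 0 0'; python3 d.py .599 .1733 .035
```

```text
time: 5.12
tool_pos: [0.6, 0.1735, 0.0684]
ee_rot: [-3.14, 0.0, 1.728]
wrist_force: [-0.4, 0.2, -0.8]
width: 0.0236
finger_force: 30.0
time: 5.7
tool_pos: [0.6006, 0.1738, 0.0388]
ee_rot: [-3.141, -0.0, 1.728]
wrist_force: [0.4, -0.0, -0.8]
width: 0.0241
finger_force: 30.0
turn 0 then [-0.0002 -0.0017  0.0038] at [0.6006 0.1738 0.0388] [-180.   -0.   99.] 5.7
```

```bash
python3 -m creep '0 0 0 0.0015 0;0 0 0 0 0'; python3 -m creep '0 0 0 0.0015 0;0 0 0 0 0';python3 -m creep '0 0 0 0.001 0;0 0 0 0 0'
```

```text
time: 5.87
tool_pos: [0.6009, 0.1739, 0.0378]
ee_rot: [3.141, -0.0, 1.728]
wrist_force: [0.3, 0.1, -1.3]
width: 0.0236
finger_force: 30.0
time: 6.03
tool_pos: [0.6007, 0.1738, 0.0361]
ee_rot: [3.141, -0.0, 1.728]
wrist_force: [0.8, -0.1, -0.6]
width: 0.024
finger_force: 30.0
time: 6.2
tool_pos: [0.6006, 0.1738, 0.035]
ee_rot: [-3.141, -0.0, 1.728]
wrist_force: [-0.3, 0.5, -0.8]
width: 0.0238
finger_force: 30.0
```

```bash
python3 -m creep '0 0 0 0.001 0;0 0 0 0 0';python3 -m creep '0 0 0 0.001 0;0 0 0 0 0'
```

```text
time: 6.37
tool_pos: [0.6008, 0.1738, 0.0346]
ee_rot: [3.141, -0.0, 1.728]
wrist_force: [-1.7, 0.4, 2.3]
width: 0.0233
finger_force: 30.0
time: 6.53
tool_pos: [0.6008, 0.1739, 0.0346]
ee_rot: [3.141, -0.0, 1.728]
wrist_force: [-2.7, -0.1, 5.5]
width: 0.0237
finger_force: 30.0
```

Contact at z=0.0346, so the nozzle is seated. I'm releasing and raising.

```bash
python3 -m creep '0.05 0 0 -0.001 0;0.05 0 0 0 0;0.05 0 0 0 0;0.05 0 0 0 0;0.05 0 0 0 0;0.05 0 0 -0.01 0;0.07 0 0 -0.02 0;0.07 0 0 -0.03 0;0.07 0 0 -0.03 0;0.07 0 0 0 0.122;0.07 0 0 0 0.122;0.07 0 0 0 0.122;0.07 0 0 0 0.122;0.07 0 0 0 0;0.07 0 0 0 0'; python3 d.py .445 .2505 .12 70
```

```text
time: 7.78
tool_pos: [0.6008, 0.1738, 0.1247]
ee_rot: [3.141, -0.0, 1.243]
wrist_force: [0.1, -0.8, 0.2]
width: 0.0701
finger_force: 0.0
turn 0.021 then [ 0.0188 -0.1726  0.0046] at [0.6008 0.1738 0.1247] [180.   -0.   71.2] 7.78
```

```bash
python3 -m creep '0.07 0.0031 -0.0287 0.0007 0.021;0.07 0.0031 -0.0287 0.0007 0;0.07 0.0031 -0.0287 0.0007 0;0.07 0.0031 -0.0287 0.0007 0;0.07 0.0031 -0.0287 0.0007 0;0.07 0.0031 -0.0287 0.0007 0;0.07 0 0 0 0;0.07 0 0 0 0'; python3 d.py .445 .2505 .029 70
python3 - <<'E'
from h import *
w=snapshot("wrist");cv2.imwrite("pics/w3.png",w["color"])
for P in([.445,.2505,.05],[.445,.2505,.02]):print(proj(w,P))
E
```

```text
time: 8.45
tool_pos: [0.4445, 0.2507, 0.1204]
ee_rot: [3.141, -0.001, 1.223]
wrist_force: [0.5, -0.8, -0.2]
width: 0.07
finger_force: 0.0
turn 0.001 then [-0.      0.0005  0.0914] at [0.4445 0.2507 0.1204] [179.9  -0.   70.1] 8.45
[286.80271654 219.315718  ]
[286.52561782 209.24210737]
```

View pics/w3.png

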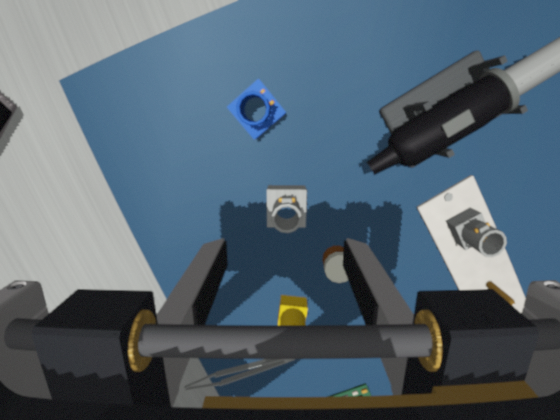

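The wrist view shows nozzle27 standing on its post at (488,238). nozzle35's collar is at (287,216), square between the fingers. I'm lowering and gripping.

```bash
python3 -m creep '0.06 0.001 0.0005 0.018 0;0.055 0 0 0.02 0;0.05 0 0 0.02 0;0.05 0 0 0.02 0;0.05 0 0 0.013 0;0.05 0 0 0 0;0 0 0 0 0;0 0 0 0 0;0 0 0 0 0;0 0 0 0 0;0 0 0 0 0;0 0 0 0 0'
python3 -m creep '0 0 0 -0.01 0;0 0 0 -0.02 0;0 0 0 -0.025 0;0 0 0 -0.025 0;0 0 0 -0.01 0;0 0 0 0 0;0 0 0 0 0'; python3 d.py .6155 .0972 .118
```

```text
time: 9.5
tool_pos: [0.4469, 0.2512, 0.0302]
ee_rot: [3.14, -0.002, 1.219]
wrist_force: [-0.1, -0.2, 3.7]
width: 0.0239
finger_force: 30.0
time: 10.08
tool_pos: [0.446, 0.2509, 0.1189]
ee_rot: [3.141, -0.001, 1.219]
wrist_force: [-0.0, -0.7, -0.4]
width: 0.0238
finger_force: 30.0
turn 0 then [-0.0859  0.2121  0.001 ] at [0.446  0.2509 0.1189] [180.   -0.   69.8] 10.08
```

```bash
python3 -m creep '0 -0.0108 0.0265 0 0;0 -0.0108 0.0265 0 0;0 -0.0108 0.0265 0 0;0 -0.0108 0.0265 0 0;0 -0.0107 0.0265 0 0;0 -0.0107 0.0265 0 0;0 -0.0107 0.0265 0 0;0 -0.0106 0.0265 0 0;0 0 0 0 0;0 0 0 0 0;0 0 0 0 0'; python3 d.py .6155 .0972 .0352
python3 - <<'E'
from h import *
w=snapshot("wrist");g=snapshot("scene")
p=get_obs()['tool_pos']
print("scene",proj(g,p+[0,0,.021]),"wrist",proj(w,p+[0,0,.021]))
print("tip",proj(g,[.6155,.0972,.047]),proj(w,[.6155,.0972,.047]),"foot",proj(w,[.6155,.0972,.006]))
a=cv2.resize(g["color"][150:250,280:380],(600,600),interpolation=cv2.INTER_CUBIC)
cv2.imwrite("pics/s4.png",np.hstack([a[:, :360],cv2.resize(w["color"][100:400,175:395],(440,600))]))
E
```

```text
time: 11.0
tool_pos: [0.6139, 0.0974, 0.1166]
ee_rot: [-3.137, 0.001, 1.219]
wrist_force: [-0.6, 0.3, -0.7]
width: 0.0233
finger_force: 30.0
turn 0 then [0.0004 0.002  0.0814] at [0.6139 0.0974 0.1166] [-1.798e+02  1.000e-01  6.980e+01] 11.0
scene [329.71984989 180.85235109] wrist [286.87107709 270.57583844]
tip [326.63293348 213.29615313] [288.55410626 219.10461045] foot [288.18816729 205.73948164]
```

View pics/s4.png

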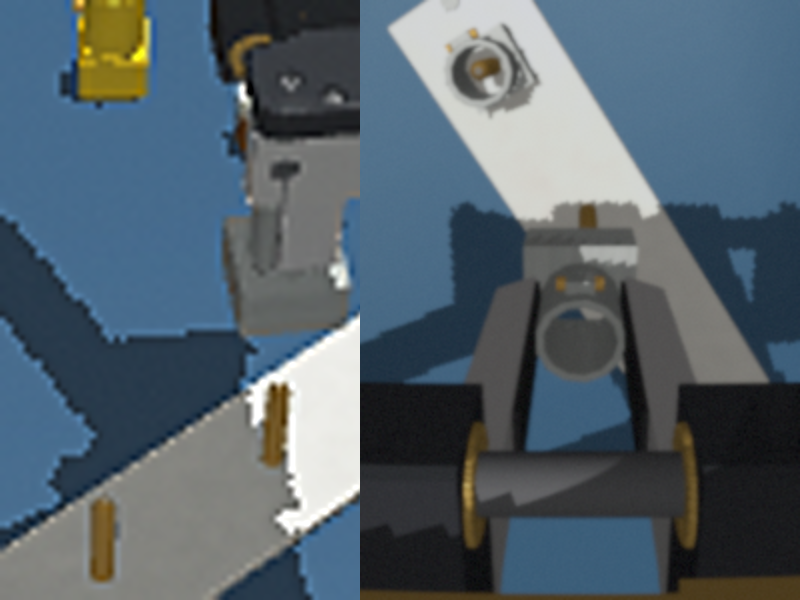

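The post tip is at scene (326.6,214), matching the prediction within 1 px, and the collar sits on the tool axis. I'm lowering.

```bash
python3 -m creep '0 0.0004 0.002 0 0;0 0 0 0.02 0;0 0 0 0.015 0;0 0 0 0.01 0;0 0 0 0 0;0 0 0 0 0'; python3 -m creep '0 0 0 0.008 0;0 0 0 0.008 0;0 0 0 0.008 0;0 0 0 0.006 0;0 0 0 0.004 0;0 0 0 0 0;0 0 0 0 0';python3 -m creep '0 0 0 0.0015 0;0 0 0 0 0'; python3 -m creep '0 0 0 0.001 0;0 0 0 0 0'
```

```text
time: 11.6
tool_pos: [0.6168, 0.0973, 0.0734]
ee_rot: [-3.14, 0.0, 1.22]
wrist_force: [0.5, 1.0, -1.0]
width: 0.0237
finger_force: 30.0
time: 12.18
tool_pos: [0.6172, 0.0968, 0.0394]
ee_rot: [-3.141, 0.0, 1.219]
wrist_force: [-0.7, -0.4, -0.6]
width: 0.0235
finger_force: 30.0
time: 12.35
tool_pos: [0.6177, 0.0969, 0.0387]
ee_rot: [3.141, -0.0, 1.219]
wrist_force: [0.6, 0.4, -0.8]
width: 0.0232
finger_force: 30.0
time: 12.52
tool_pos: [0.6175, 0.0968, 0.0375]
ee_rot: [3.141, -0.0, 1.219]
wrist_force: [0.3, 0.1, -0.6]
width: 0.0237
finger_force: 30.0
```

```bash
python3 -m creep '0 0 0 0.0015 0;0 0 0 0 0';python3 -m creep '0 0 0 0.001 0;0 0 0 0 0';python3 -m creep '0 0 0 0.001 0;0 0 0 0 0'
```

```text
time: 12.68
tool_pos: [0.6173, 0.0968, 0.0357]
ee_rot: [-3.141, 0.0, 1.219]
wrist_force: [-0.1, 0.1, -0.8]
width: 0.0234
finger_force: 30.0
time: 12.85
tool_pos: [0.6175, 0.0968, 0.0353]
ee_rot: [3.141, -0.0, 1.219]
wrist_force: [-0.1, 0.2, 1.3]
width: 0.0234
finger_force: 30.0
time: 13.02
tool_pos: [0.6175, 0.0968, 0.0352]
ee_rot: [3.141, -0.0, 1.219]
wrist_force: [-3.0, -0.4, 4.5]
width: 0.0239
finger_force: 30.0
```

```bash
python3 -m creep '0.05 0 0 -0.001 0;0.05 0 0 0 0;0.05 0 0 0 0;0.05 0 0 0 0;0.05 0 0 0 0;0.05 0 0 -0.01 0;0.07 0 0 -0.02 0;0.07 0 0 -0.03 0;0.07 0 0 -0.03 0;0.07 0 0 0 0.116;0.07 0 0 0 0.116;0.07 0 0 0 0.116;0.07 0 0 0 0;0.07 0 0 0 0'; python3 d.py .435 -.085 .12 50
```

```text
time: 14.18
tool_pos: [0.6175, 0.0968, 0.1254]
ee_rot: [3.141, -0.0, 0.874]
wrist_force: [-1.1, 0.4, 0.3]
width: 0.0703
finger_force: 0.0
turn 0.001 then [-0.2566 -0.0229  0.0053] at [0.6175 0.0968 0.1254] [180.   -0.   50.1] 14.18
```

```bash
python3 -m creep '0.07 -0.0321 -0.0029 0.0006 0;0.07 -0.0321 -0.0029 0.0006 0;0.07 -0.0321 -0.0029 0.0006 0;0.07 -0.0321 -0.0029 0.0006 0;0.06 -0.0321 -0.0029 0.0007 0;0.06 -0.0321 -0.0028 0.0007 0;0.06 -0.032 -0.0028 0.0007 0;0.06 -0.032 -0.0028 0.0008 0;0.06 0 0 0 0;0.06 0 0 0 0'; python3 d.py .435 -.085 .030 50
python3 - <<'E'
from h import *
w=snapshot("wrist");cv2.imwrite("pics/w5.png",w["color"])
for P in([.435,-.085,.05],[.435,-.085,.02]):print(proj(w,P))
E
```

```text
time: 15.02
tool_pos: [0.4341, -0.0854, 0.1199]
ee_rot: [3.141, -0.001, 0.87]
wrist_force: [0.2, -0.2, -0.8]
width: 0.0599
finger_force: 0.0
turn -0.003 then [0.0008 0.0004 0.0899] at [ 0.4341 -0.0854  0.1199] [180.   -0.   49.8] 15.02
[287.03640383 217.94627818]
[286.74974878 207.99839341]
```

View pics/w5.png

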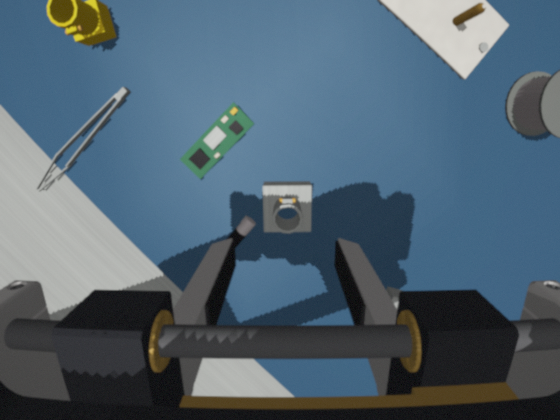

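nozzle43's collar is at (288,214), aligned, with the lug facing ahead. The screwdriver end is at (245,228) near the left finger, so I narrow the opening. The board at (218,140) is clear.

```bash
python3 -m creep '0.045 0.0012 0.0006 0.018 0;0.042 0 0 0.02 0;0.042 0 0 0.02 0;0.042 0 0 0.018 0;0.042 0 0 0.013 0;0.042 0 0 0 0;0 0 0 0 0;0 0 0 0 0;0 0 0 0 0;0 0 0 0 0;0 0 0 0 0;0 0 0 0 0'
python3 -m creep '0 0 0 -0.01 0;0 0 0 -0.02 0;0 0 0 -0.025 0;0 0 0 -0.025 0;0 0 0 -0.01 0;0 0 0 0 0;0 0 0 0 0'; python3 d.py .632 .021 .118
```

```text
time: 16.07
tool_pos: [0.4372, -0.0843, 0.0319]
ee_rot: [3.139, -0.002, 0.871]
wrist_force: [1.4, 0.3, 2.6]
width: 0.0238
finger_force: 30.0
time: 16.65
tool_pos: [0.4356, -0.0842, 0.1204]
ee_rot: [3.141, 0.0, 0.871]
wrist_force: [0.8, -0.2, -1.5]
width: 0.0237
finger_force: 30.0
turn 0 then [0.207  0.0824 0.0024] at [ 0.4356 -0.0842  0.1204] [180.    0.   49.9] 16.65
```

```bash
python3 -m creep '0 0.0259 0.0104 0 0;0 0.0259 0.0104 0 0;0 0.0259 0.0104 0 0;0 0.0259 0.0104 0 0;0 0.0259 0.0104 0 0;0 0.0259 0.0104 0 0;0 0.0259 0.0104 0 0;0 0.0257 0.0103 0 0;0 0 0 0 0;0 0 0 0 0;0 0 0 0 0'; python3 d.py .632 .021 .0369
python3 - <<'E'
from h import *
w=snapshot("wrist");g=snapshot("scene")
p=get_obs()['tool_pos']
print("scene",proj(g,p+[0,0,.019]),"wrist",proj(w,p+[0,0,.019]))
print("tip",proj(g,[.632,.021,.047]),proj(w,[.632,.021,.047]),"foot",proj(w,[.632,.021,.006]))
a=cv2.resize(g["color"][170:270,260:360],(600,600),interpolation=cv2.INTER_CUBIC)
cv2.imwrite("pics/s6.png",np.hstack([a[:, :360],cv2.resize(w["color"][100:400,175:395],(440,600))]))
E
```

```text
time: 17.57
tool_pos: [0.6311, 0.0204, 0.1182]
ee_rot: [-3.138, 0.003, 0.871]
wrist_force: [0.1, -1.1, -1.2]
width: 0.0238
finger_force: 30.0
turn 0 then [0.0013 0.0006 0.0813] at [0.6311 0.0204 0.1182] [-179.8    0.2   49.9] 17.57
scene [297.33724925 201.1524893 ] wrist [288.36442249 269.75795005]
tip [297.35360674 232.5557713 ] [287.22081641 217.03418943] foot [287.0060259  203.91947405]
```

View pics/s6.png

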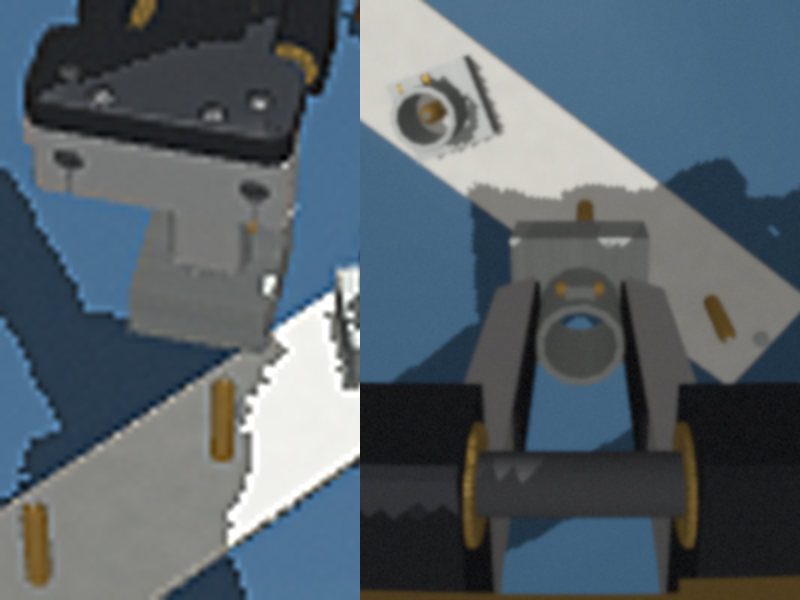

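The post tip is at scene (297,233), as predicted. nozzle35 stands on its post in the upper left of the wrist view, and the held nozzle's bore is centred. I'm lowering.

```bash
python3 -m creep '0 0.0005 0 0 0;0 0 0 0.02 0;0 0 0 0.015 0;0 0 0 0.01 0;0 0 0 0 0;0 0 0 0 0'; python3 -m creep '0 0 0 0.008 0;0 0 0 0.008 0;0 0 0 0.008 0;0 0 0 0.006 0;0 0 0 0.003 0;0 0 0 0 0;0 0 0 0 0';python3 -m creep '0 0 0 0.0015 0;0 0 0 0 0'; python3 -m creep '0 0 0 0.0015 0;0 0 0 0 0'
```

```text
time: 18.17
tool_pos: [0.6324, 0.0208, 0.0753]
ee_rot: [-3.141, 0.001, 0.87]
wrist_force: [0.1, 0.9, -0.6]
width: 0.0236
finger_force: 30.0
time: 18.75
tool_pos: [0.6329, 0.0211, 0.0422]
ee_rot: [-3.141, 0.0, 0.871]
wrist_force: [-0.2, -0.1, -1.3]
width: 0.0237
finger_force: 30.0
time: 18.92
tool_pos: [0.6333, 0.021, 0.0414]
ee_rot: [3.141, -0.001, 0.871]
wrist_force: [0.6, -0.3, -0.8]
width: 0.0236
finger_force: 30.0
time: 19.08
tool_pos: [0.6331, 0.021, 0.0396]
ee_rot: [3.141, -0.0, 0.871]
wrist_force: [0.3, 0.7, -0.9]
width: 0.0238
finger_force: 30.0
```

```bash
python3 -m creep '0 0 0 0.0015 0;0 0 0 0 0';python3 -m creep '0 0 0 0.001 0;0 0 0 0 0';python3 -m creep '0 0 0 0.001 0;0 0 0 0 0';python3 -m creep '0 0 0 0.0005 0;0 0 0 0 0'
```

```text
time: 19.25
tool_pos: [0.6329, 0.021, 0.0379]
ee_rot: [-3.141, 0.0, 0.871]
wrist_force: [0.3, -0.8, -1.1]
width: 0.0237
finger_force: 30.0
time: 19.42
tool_pos: [0.6331, 0.021, 0.037]
ee_rot: [3.142, -0.0, 0.871]
wrist_force: [-1.5, 1.1, -0.9]
width: 0.0242
finger_force: 30.0
time: 19.58
tool_pos: [0.6331, 0.021, 0.0369]
ee_rot: [3.141, -0.0, 0.871]
wrist_force: [-1.4, -0.9, 3.5]
width: 0.0232
finger_force: 30.0
time: 19.75
tool_pos: [0.6332, 0.021, 0.0369]
ee_rot: [3.141, -0.0, 0.871]
wrist_force: [-2.2, 0.8, 4.8]
width: 0.0236
finger_force: 30.0
```

```bash
python3 -m creep '0.05 0 0 -0.001 0;0.05 0 0 0 0;0.05 0 0 0 0;0.05 0 0 0 0;0.05 0 0 0 0;0.05 0 0 -0.01 0;0.07 0 0 -0.02 0;0.07 0 0 -0.03 0;0.07 0 0 -0.03 0;0.07 0 0 0 -0.116;0.07 0 0 0 -0.116;0.07 0 0 0 -0.116;0.07 0 0 0 -0.116;0.07 0 0 0 -0.116;0.07 0 0 0 -0.116;0.07 0 0 0 -0.116;0.07 0 0 0 -0.116;0.07 0 0 0 -0.116;0.07 0 0 0 -0.116;0.07 0 0 0 -0.116'; python3 -m creep '0.07 0 0 0 0';python3 d.py .449 -.2555 .12 123
```

```text
time: 21.42
tool_pos: [0.6332, 0.021, 0.1275]
ee_rot: [3.141, 0.0, 2.153]
wrist_force: [-0.2, -0.5, -0.4]
width: 0.0699
finger_force: 0.0
time: 21.5
tool_pos: [0.6332, 0.021, 0.1274]
ee_rot: [3.141, 0.0, 2.149]
wrist_force: [0.6, 0.0, 0.2]
width: 0.0698
finger_force: 0.0
turn 0.002 then [-0.1315 -0.3051  0.0072] at [0.6332 0.021  0.1274] [180.    0.  123.1] 21.5
```

```bash
python3 -m creep '0.07 -0.0132 -0.0305 0.0007 0;0.07 -0.0132 -0.0305 0.0007 0;0.07 -0.0132 -0.0305 0.0007 0;0.07 -0.0132 -0.0305 0.0007 0;0.07 -0.0131 -0.0305 0.0007 0;0.07 -0.0131 -0.0305 0.0007 0;0.07 -0.0131 -0.0305 0.0007 0;0.07 -0.0131 -0.0305 0.0007 0;0.07 -0.0131 -0.0305 0.0007 0;0.07 -0.0132 -0.0306 0.0009 0;0.07 0 0 0 0;0.07 0 0 0 0'; python3 d.py .449 -.2555 .030 123
python3 - <<'E'
from h import *
w=snapshot("wrist");cv2.imwrite("pics/w7.png",w["color"])
for P in([.449,-.2555,.05],[.449,-.2555,.02]):print(proj(w,P))
E
```

```text
time: 22.5
tool_pos: [0.4481, -0.2567, 0.1199]
ee_rot: [3.141, 0.001, 2.141]
wrist_force: [0.9, 0.6, 0.8]
width: 0.0697
finger_force: 0.0
turn -0.006 then [0.0006 0.0013 0.0899] at [ 0.4481 -0.2567  0.1199] [180.    0.  122.7] 22.5
[286.31221674 219.39886882]
[286.10154028 209.23613269]
```

View pics/w7.png

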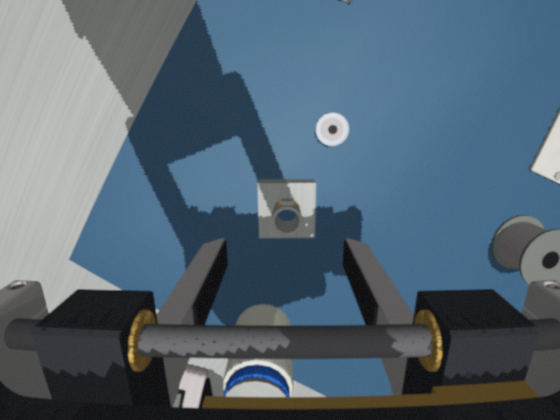

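nozzle51's collar is at (287,215) between the fingers, and the bottle lies well behind. I'm lowering and gripping.

```bash
python3 -m creep '0.06 0.0014 0.0013 0.018 0;0.055 0 0 0.02 0;0.05 0 0 0.02 0;0.05 0 0 0.018 0;0.05 0 0 0.013 0;0.05 0 0 0 0;0 0 0 0 0;0 0 0 0 0;0 0 0 0 0;0 0 0 0 0;0 0 0 0 0;0 0 0 0 0'
python3 -m creep '0 0 0 -0.01 0;0 0 0 -0.02 0;0 0 0 -0.025 0;0 0 0 -0.025 0;0 0 0 -0.01 0;0 0 0 0 0;0 0 0 0 0'; python3 d.py .6485 -.0553 .118
```

```text
time: 23.55
tool_pos: [0.4498, -0.2541, 0.0317]
ee_rot: [3.141, 0.002, 2.147]
wrist_force: [-0.4, -0.8, 3.8]
width: 0.0237
finger_force: 30.0
time: 24.13
tool_pos: [0.4491, -0.2536, 0.1203]
ee_rot: [3.141, 0.0, 2.147]
wrist_force: [0.5, 0.7, -0.3]
width: 0.0237
finger_force: 30.0
turn 0 then [0.0577 0.2752 0.0024] at [ 0.4491 -0.2536  0.1203] [180.   0. 123.] 24.13
```

```bash
python3 -m creep '0 0.0064 0.0306 0 0;0 0.0064 0.0306 0 0;0 0.0064 0.0306 0 0;0 0.0064 0.0306 0 0;0 0.0064 0.0306 0 0;0 0.0064 0.0306 0 0;0 0.0064 0.0306 0 0;0 0.0064 0.0305 0 0;0 0.0064 0.0305 0 0;0 0 0 0 0;0 0 0 0 0;0 0 0 0 0'; python3 d.py .6485 -.0553 .0367
python3 - <<'E'
from h import *
w=snapshot("wrist");g=snapshot("scene")
p=get_obs()['tool_pos']
print("scene",proj(g,p+[0,0,.019]),"wrist",proj(w,p+[0,0,.019]))
print("tip",proj(g,[.6485,-.0553,.047]),proj(w,[.6485,-.0553,.047]),"foot",proj(w,[.6485,-.0553,.006]))
a=cv2.resize(g["color"][190:290,230:330],(600,600),interpolation=cv2.INTER_CUBIC)
cv2.imwrite("pics/s8.png",np.hstack([a[:, :360],cv2.resize(w["color"][100:400,175:395],(440,600))]))
E
```

```text
time: 25.13
tool_pos: [0.6472, -0.0555, 0.118]
ee_rot: [-3.138, -0.003, 2.147]
wrist_force: [0.1, -0.1, -0.4]
width: 0.0238
finger_force: 30.0
turn 0 then [-0.0008  0.0015  0.0813] at [ 0.6472 -0.0555  0.118 ] [-1.798e+02 -1.000e-01  1.230e+02] 25.13
scene [262.62530434 222.44635299] wrist [284.09346658 272.38323915]
tip [265.71224021 253.31864245] [286.46698594 220.61386041] foot [286.35742596 207.24522561]
```

View pics/s8.png

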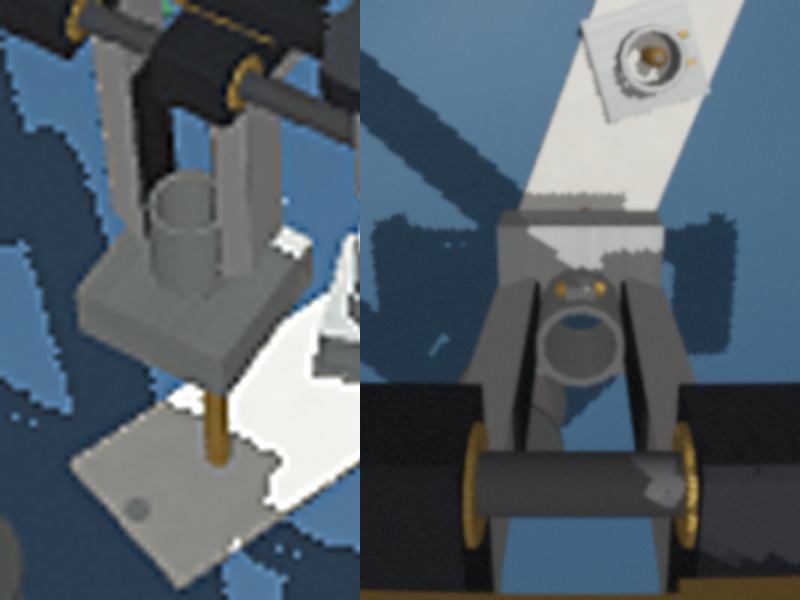

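The post foot is at scene (266,266), matching the prediction. nozzle43 stands on its post, and the held nozzle is centred between the fingers. I'm lowering.

```bash
python3 -m creep '0 -0.0005 0.0005 0 0;0 0 0 0.02 0;0 0 0 0.015 0;0 0 0 0.01 0;0 0 0 0 0;0 0 0 0 0'; python3 -m creep '0 0 0 0.008 0;0 0 0 0.008 0;0 0 0 0.008 0;0 0 0 0.006 0;0 0 0 0.003 0;0 0 0 0 0;0 0 0 0 0';python3 -m creep '0 0 0 0.0015 0;0 0 0 0 0'; python3 -m creep '0 0 0 0.0015 0;0 0 0 0 0'
```

```text
time: 25.73
tool_pos: [0.6486, -0.056, 0.0749]
ee_rot: [-3.141, -0.001, 2.146]
wrist_force: [-0.9, -0.1, -1.4]
width: 0.0239
finger_force: 30.0
time: 26.32
tool_pos: [0.6491, -0.0554, 0.0421]
ee_rot: [-3.141, -0.0, 2.147]
wrist_force: [-0.1, -0.8, -0.5]
width: 0.0239
finger_force: 30.0
time: 26.48
tool_pos: [0.6495, -0.0555, 0.0412]
ee_rot: [3.141, 0.0, 2.147]
wrist_force: [0.1, 0.1, -0.5]
width: 0.0238
finger_force: 30.0
time: 26.65
tool_pos: [0.6493, -0.0555, 0.0394]
ee_rot: [3.141, 0.0, 2.147]
wrist_force: [-0.4, -1.0, -1.4]
width: 0.0231
finger_force: 30.0
```

```bash
python3 -m creep '0 0 0 0.0015 0;0 0 0 0 0';python3 -m creep '0 0 0 0.001 0;0 0 0 0 0';python3 -m creep '0 0 0 0.001 0;0 0 0 0 0'
```

```text
time: 26.82
tool_pos: [0.6491, -0.0555, 0.0377]
ee_rot: [-3.141, -0.0, 2.147]
wrist_force: [-0.2, -1.5, -0.3]
width: 0.0235
finger_force: 30.0
time: 26.98
tool_pos: [0.6493, -0.0555, 0.0368]
ee_rot: [3.141, 0.0, 2.147]
wrist_force: [-0.2, 0.4, 0.1]
width: 0.0237
finger_force: 30.0
time: 27.15
tool_pos: [0.6493, -0.0555, 0.0368]
ee_rot: [3.141, 0.0, 2.147]
wrist_force: [-1.3, 0.2, 2.6]
width: 0.0237
finger_force: 30.0
```

Seated. I'm releasing, raising, backing off and checking.

```bash
python3 -m creep '0.05 0 0 -0.0005 0;0.05 0 0 0 0;0.05 0 0 0 0;0.05 0 0 0 0;0.05 0 0 0 0;0.05 0 0 -0.01 0;0.05 0 0 -0.02 0;0.05 0 0 -0.03 0;0.05 0 0 -0.03 0;0.05 0 0 -0.03 0;0.05 0 -0.03 -0.02 0;0.05 0 -0.03 0 0;0.05 0 -0.03 0 0;0.05 0 -0.03 0 0;0.05 0 -0.03 0 0;0.05 0 -0.03 0 0;0.05 0 -0.03 0 0;0.05 0 0 0 0;0.05 0 0 0 0'
python3 - <<'E'
from h import *
g=snapshot("scene");t=snapshot("top")
cv2.imwrite("pics/end.png",np.vstack([cv2.resize(g["color"][130:305,230:430],(560,490))[:300+190],])[:490])
for n,P in dict(a=(.599,.1733),b=(.6155,.0972),c=(.632,.021),d=(.6485,-.0553)).items(): print(n,(proj(g,[*P,.055])-[230,130])*2.8)
h=cv2.cvtColor(t["color"],cv2.COLOR_BGR2HSV)
m=((h[...,0]>45)&(h[...,0]<85)&(h[...,1]>80)).astype(np.uint8);m[:240]=0;print("board",cv2.connectedComponentsWithStats(m)[3][1:],"(start ~293,271)")
E
```

```text
time: 28.73
tool_pos: [0.4727, -0.1706, 0.1776]
ee_rot: [3.14, 0.002, 2.144]
wrist_force: [-0.0, -0.2, -0.1]
width: 0.0504
finger_force: 0.0
a [347.59181222 175.95369472]
b [271.26721797 226.03237861]
c [188.72982604 280.0681752 ]
d [ 99.47769039 338.36536407]
board [[292.69543147 270.60406091]] (start ~293,271)
```

View pics/end.png

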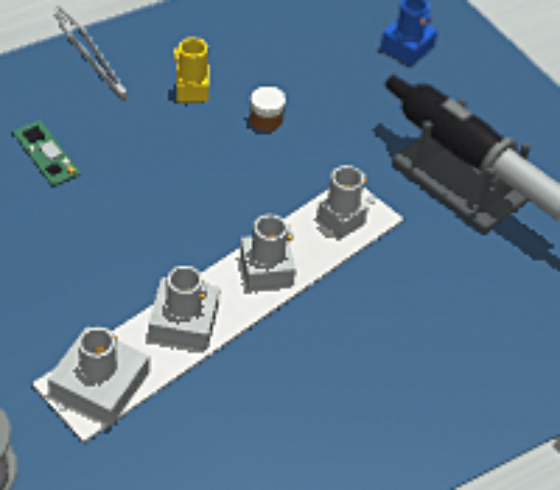

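All four stand flat over their posts in size order from the handpiece, with collar tops at (347,175), (270,226), (185,280) and (98,340). The board has not moved.

```bash
python3 -c "
from bench import *
print(close_job())"
```

```text
the job is handed in; nothing more can be done
None
```

All four nozzles stand flat on their posts in size order, with the 27 mm one next to the handpiece; the board has not moved, and I handed the job in at about 29 s without seeing the verdict.

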